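# Point out the ordered cakes at the cafe counter

### The arm

A 6-joint arm with a two-finger parallel gripper is mounted at the origin on the work surface. World frame = base frame: x ahead of the robot, y to its left, z up, the work surface at z = 0. Lengths are in mm, angles in degrees, forces in N, time in s.
With the tool pointing down it reaches from about 350 to 850 mm from the base axis. Payload 8.1 kg.
Tool frame: the origin (TCP) lies between the finger pads, 19 mm behind the fingertips; this is the grasp point; z points along the fingers, y is the line along which they close (so a half turn about z gives the same grasp; the last joint's range is limited). The gripper opens to 85 mm and grips with 20 to 120 N. Pads are 22 mm wide; open, the fingers measure 114 mm over their backs; the gripper's body (76 mm by 85 mm) begins 54 mm behind the grasp point. The pads swing forward as they close: fully open they stand 13 mm farther back than shut.
Start: joints at [63.633, 7.471, 85.268, -0, 87.261, -4.893], TCP at [219.631, 558.362, 249.992] pointing down, gripper open.
Joint ranges: [-169.43, 169.43], [-51.17, 129.36], [1.28, 143.12], [-76.62, 256.62], [0, 156.53], [-152.29, 152.29]. Speed limits (degrees/s): [136.94, 136.94, 159.86, 180, 180, 180].

### API

Orientations are given as [roll, pitch, yaw] about the fixed x, y, z axes, in that order (R = Rz(yaw) Ry(pitch) Rx(roll)).
In Python, from bench import sense, optics, r gives the robot as it stands.
- The arm moves only by the tool servo_tool, never from a script. Its argument "plan" is a list that holds one entry, the list of rows, each a list of 5 numbers: the shift along the world's x, y, z in m, then the turn about the world's z in degrees, then the finger opening in m, from 0 to 0.0854. A call has 1 to 10 rows; each row shifts and turns the commanded pose from where the row before left it; what a row does not reach is not made up. A row lasts 1/10 s, in which the tool goes at most 50 mm and 8.59 degrees, less where a joint would pass 70% of its speed; a pose out of reach is approached as far as the arm can. A call is refused whole if a number of a shift passes 0.05 or a number of a turn 8.59, either way. A call with a gripper value outside its range is refused whole. The fingers move at their own pace and stop on an object; "force" is the grip in N (left out, the last holds). Time passes only in rows, so rows that do not move let the fingers close. It gives the time, the measured TCP pose, the force, the opening and the grip force at its end, in the units of the state.
- sense(): the state, without advancing time (a new reading comes with each control period).
- optics.snapshot(name): name is "side" or "top" or "wrist"; returns a dict with "frame" (384x512x3 uint8, blue, green, red), "fx", "fy", "cx", "cy" (pixels), "cam_to_world" (4x4, takes a point from camera to world coordinates). Camera axes: x right, y down, z forward; pixel columns grow to the right and rows downward; lengths in mm; the calibration is good to about 2 mm. A picture is of the moment at which its call begins. There is no depth.
- r.hand_in(): hands the job in; it is judged then, once.
The state is a dict: "time": time; "joint_pos": joint angles; "qd": joint speeds; "joint_efforts": joint torques, N m; "tool_pos": TCP position; "tcp_rot": TCP orientation; "ft_force": force on the tool from outside, world axes, zero at the start; "wrist_torque": the same for the moment, N m; "finger_gap": finger opening in mm; "grip_force": force on a finger pad.
Only numpy, scipy, OpenCV 4.12 (cv2) and the standard library are available. Lean on these libraries where they do the work, as an engineer would, in place of code of your own. Each camera call takes 0.05 s, during which the arm holds its last target. There are 200 camera calls.

### The job

A customer has ordered two cakes: press the knob of the counter bell to call a colleague, then point down at the loaf cake and after that at the taller of the two round cakes, with the fingertips a few centimetres above the middle of the cake's top, keeping still for two seconds at each. Finish while still pointing at the tall round cake. Touch none of the cakes, plates or the jar, do not point at the other cakes, and leave everything standing where it is, the bell too.

Things in the scene. Friction and masses are not known exactly. Their poses are not given: they have to be found in the camera images.
- bell: counter bell, loose, 0.35 kg: black round base 90 mm across, steel dome rising to 46 mm, knob on top in the middle. Origin: centre of its underside on the counter, z up
- bell_knob (a joint): how far the bell's knob is pushed down, in m: 0 up at rest, 0.005 fully down. A spring brings it back up; it starts to move at about 1.4 N and is fully down at about 5 N; the bell sounds beyond 0.003
- bell_top (a point): centre of the top of the bell's knob (a steel disc 22 mm across), 62 mm above the counter when up
- loaf_cake: oblong cream-coloured loaf cake, 160 x 70 mm and 65 mm high, on an oblong white plate 190 x 100 mm, 10 mm thick, one loose piece. Two rows of small blobs on top reach 83 mm above the counter. Origin: centre of the plate's underside; x along the length, z up
- loaf_top (a point): centre of the loaf cake's top face, 75 mm above the counter
- tall_cake: the taller round cream-coloured cake: 120 mm across, 100 mm high, on a round white plate 170 mm across and 12 mm high, one loose piece. A ring of 8 blobs near the top's rim reaches 121 mm above the counter. Origin: centre of the plate's underside, z up
- tall_cake_top (a point): centre of the tall round cake's top face, 112 mm above the counter
- low_cake: bystander: the lower round cake, same look, plate and 120 mm width as the tall one but only 50 mm high; its blobs reach 71 mm above the counter. Origin: centre of the plate's underside
- low_cake_top (a point): centre of the low round cake's top face, 62 mm above the counter
- slabs: bystander: three chocolate-topped slabs (75 x 50 x 28 mm), one across two, on a round white plate 170 mm across; 68 mm high in all. Origin: centre of the plate's underside
- slabs_top (a point): centre of the top of the pile of slabs, 68 mm above the counter
- jar: bystander: amber jar with a steel cap, 64 mm across, 85 mm high, loose. Origin: centre of its underside
Things that resemble listed ones, but are neither listed nor needed, are in the scene too. Leave any blue or purple look-alike of the tall_cake alone.

How it is judged (in metres and radians):
On the way, in this order (a step that is already met when the one before it is completed fails the run):
1. the bell's knob is pressed (value of joint bell_knob above 0.003 m), for 0.02 s.
2. pointing down at the loaf cake, dwelling (horizontal distance between the grasp point and loaf_top below 0.03 m and z of the grasp point in the frame of loaf_top between 0.022 and 0.095 m and angle between the grasp point's own z axis and vertical above 2.35 rad and value of joint bell_knob below 0.001 m), for 1.5 s.
3. pointing down at the tall round cake, dwelling (horizontal distance between the grasp point and tall_cake_top below 0.03 m and z of the grasp point in the frame of tall_cake_top between 0.022 and 0.095 m and angle between the grasp point's own z axis and vertical above 2.35 rad), for 1.5 s.
At the end, for the whole second after the job is handed in: the TCP is within 30 mm sideways of the centre of the tall round cake's top and 22 to 95 mm above it, fingers pointing down within 45 degrees; the bell's knob is up again, the bell within 15 mm and everything else within 8 mm of where it stood, upright (all of step 3 and value of joint bell_knob below 0.001 m and distance of bell from where it was at the start of the episode below 0.015 m and angle between each of bell, tall_cake, low_cake, loaf_cake, slabs, jar's own z axis and vertical below 0.05 rad and distance of each of tall_cake, low_cake, loaf_cake, slabs, jar from where it was at the start of the episode below 0.008 m); the robot touches nothing.
It fails at once if the robot touches a cake, its plate or the jar (contact force between any of the arm, the fingers and tall_cake above 0.3 N or contact force between any of the arm, the fingers and low_cake above 0.3 N or contact force between any of the arm, the fingers and loaf_cake above 0.3 N or contact force between any of the arm, the fingers and slabs above 0.3 N or contact force between any of the arm, the fingers and jar above 0.3 N).
It fails at once if a cake or the jar is moved (distance of any of tall_cake, low_cake, loaf_cake, slabs, jar from where it was at the start of the episode above 0.01 m).
It fails at once if the bell is lifted, pushed away or carried (distance of bell from where it was at the start of the episode above 0.02 m or height (world z) of bell above 0.008 m).
It fails at once if the fingers point at one of the other cakes (TCP within 20 mm sideways and 60 mm above its top) ((horizontal distance between the grasp point and low_cake_top below 0.02 m and z of the grasp point in the frame of low_cake_top between 0 and 0.06 m and angle between the grasp point's own z axis and vertical above 2.35 rad) or (horizontal distance between the grasp point and slabs_top below 0.02 m and z of the grasp point in the frame of slabs_top between 0 and 0.06 m and angle between the grasp point's own z axis and vertical above 2.35 rad)).
It also fails if it takes over 56 s, if anything falls off the work surface, if the arm or the gripper's body presses on something with over 40 N, if the wrist force passes 120 N, or if a joint passes its speed limit or range.

## Working session

There is one attempt and no reset: what is moved stays moved. The work goes in short steps, Python scripts to look and compute and a tool call to move; the robot and the scene stay as the last step left them, time stands still between calls to the robot, and variables do not carry over. Pictures are saved under pics/ and viewed, at most 10 in all, crops included, and the job is handed in when it is done.

Besides the shell and the picture viewer there is one more tool, called after ">>>" as name([rows], argument=value, ...), one row to a line, values as JSON. servo_tool: Moves the arm, as the interface text tells. Its arguments: {"type":"object","properties":{"plan":{"type":"array"},"force":{"type":"number"}},"required":["plan"]}

```bash
mkdir -p pics
cat > h.py <<'E'
import numpy as np,cv2,pickle
def ray(c,u,v,z):
    T=np.array(c["cam_to_world"]);d=T[:3,:3]@np.array([(u-c["cx"])/c["fx"],(v-c["cy"])/c["fy"],1]);o=T[:3,3]
    return o+d*(z-o[2])/d[2]
def proj(c,p):
    T=np.linalg.inv(np.array(c["cam_to_world"]));q=T[:3,:3]@np.array(p,float)+T[:3,3]
    return q[0]/q[2]*c["fx"]+c["cx"],q[1]/q[2]*c["fy"]+c["cy"]
E
python3 - <<'E'
from bench import sense,optics,r
import pickle,cv2,numpy as np
d={n:optics.snapshot(n) for n in("top","side")}
pickle.dump(d,open("d.pkl","wb"))
for n in d: cv2.imwrite(f"pics/{n}1.png",d[n]["frame"]);print(n,d[n]["fx"],np.round(d[n]["cam_to_world"],2).tolist())
s=sense();print(s["time"],s["tool_pos"],s["tcp_rot"],s["finger_gap"])
E
```

```text
top 399.78243430324926 [[-0.03, -1.0, 0.09, 360.21], [-1.0, 0.03, -0.01, -94.45], [0.01, -0.09, -1.0, 1423.95], [0.0, 0.0, 0.0, 1.0]]
side 361.9013059541032 [[0.88, -0.32, 0.35, 9.79], [-0.47, -0.62, 0.63, -912.58], [0.02, -0.72, -0.69, 1002.16], [0.0, 0.0, 0.0, 1.0]]
0.1 [219.40083489 557.93386362 249.01060631] [-1.79901704e+02 -8.68318054e-03  1.58526878e+02] 85.49255516650585
```

View pics/top1.png

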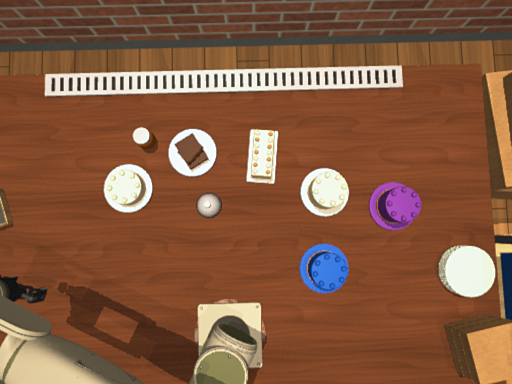

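View pics/side1.png

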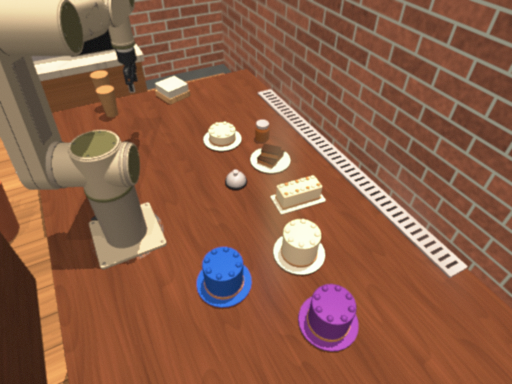

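Top view: loaf (262,156), bell (208,205), cream round cakes at (325,190), which looks tall, and (125,187), which looks low. The blue (325,268) and purple (395,205) ones are look-alikes, and there is a white cake-like drum at (467,271). In the side view the round cakes are at (300,243), tall, and (222,133), low. The jar is at (142,136) and the slabs at (192,152) in the top view. Next I measure and check the choice in a crop.

Run:
```python
from h import *
d=pickle.load(open("d.pkl","rb"))
def meas(n,box,z,lo,hi):
    c=d[n];x0,y0,x1,y1=box
    m=cv2.inRange(cv2.cvtColor(c["frame"],cv2.COLOR_BGR2HSV)[y0:y1,x0:x1],lo,hi)
    k=max(cv2.findContours(m,0,2)[0],key=cv2.contourArea)
    (u,v),wh,a=cv2.minAreaRect(k);(e,f),R=cv2.minEnclosingCircle(k)
    print(n,box,"rect",round(u+x0,1),round(v+y0,1),np.round(wh,1),"circ",round(e+x0,1),round(f+y0,1),round(R,1),"->",ray(c,u+x0,v+y0,z).round(0))
for nm,b in dict(A=(295,160,356,222),B=(98,157,158,217),loaf=(240,122,285,190),slab=(162,122,222,182)).items():
    meas("top",b,10,(0,0,130),(179,110,255))
c=d["top"];g=cv2.cvtColor(c["frame"],cv2.COLOR_BGR2HSV)
meas("top",(192,190,226,222),25,(0,0,0),(179,75,255))
for z,uv in((112,(329,188.5)),(62,(125,187)),(62,(208,204))):print(uv,ray(c,*uv,z).round(0))
cr=np.hstack([cv2.resize(c["frame"][y-32:y+32,x-32:x+32],(256,256),interpolation=2) for x,y in((325,190),(128,187),(208,205))])
s=d["side"]["frame"]
cr2=np.hstack([cv2.resize(s[y-32:y+32,x-32:x+32],(256,256),interpolation=2) for x,y in((300,243),(222,133),(236,180))])
cv2.imwrite("pics/crop1.png",np.vstack([cr,cr2]))
```

```text
top (295, 160, 356, 222) rect 324.0 192.0 [48. 48.] circ 324.0 192.0 24.8 -> [ 486. -345.   10.]
top (98, 157, 158, 217) rect 127.8 187.7 [47.4 49.5] circ 127.6 187.9 25.0 -> [520. 351.  10.]
top (240, 122, 285, 190) rect 262.0 156.0 [28.9 53.3] circ 262.0 156.0 29.2 -> [ 621. -128.   10.]
top (162, 122, 222, 182) rect 192.0 152.0 [48. 48.] circ 192.0 152.2 24.6 -> [642. 121.  10.]
top (192, 190, 226, 222) rect 208.5 205.0 [24. 23.] circ 208.4 204.9 12.4 -> [450.  64.  25.]
(329, 188.5) [ 488. -344.  112.]
(125, 187) [517. 344.  62.]
(208, 204) [451.  62.  62.]
```

View pics/crop1.png

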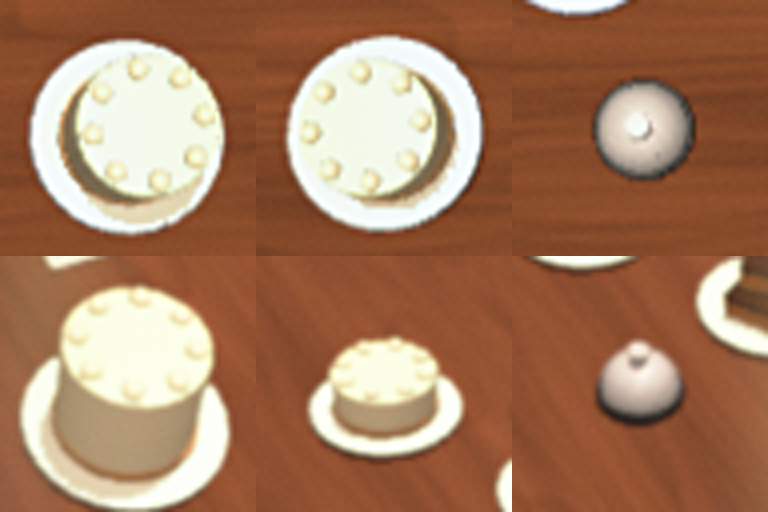

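The crop confirms it. The round cake at top (325,190) / side (300,243) is the tall cream one, at about (487,-344). The one at (128,187) is low. The bell knob is at top (207.8,204.3) / side (235.5,170.5). I close the fingers and travel high towards the bell.

>>> servo_tool([
  [[0.01, -0.02, 0, 0, 0], [0.02, -0.04, 0, 0, 0], [0.02, -0.04, 0, 0, 0], [0.02, -0.04, 0, 0, 0], [0.02, -0.04, 0, 0, 0], [0.02, -0.04, 0, 0, 0], [0.02, -0.04, 0, 0, 0], [0.02, -0.04, 0, 0, 0], [0.02, -0.04, 0, 0, 0], [0.02, -0.04, 0, 0, 0]],
])

```text
time: 1.1
tool_pos: [409.9, 176.6, 249.8]
tcp_rot: [180.0, -0.0, 158.5]
ft_force: [-0.3, 0.5, 0.8]
finger_gap: -0.3
grip_force: 0.0
```

>>> servo_tool([
  [[0.02, -0.04, 0, 0, 0], [0.018, -0.04, 0, 0, 0], [0.004, -0.035, -0.02, 0, 0], [0, 0, -0.03, 0, 0], [0, 0, -0.03, 0, 0], [0, 0, -0.02, 0, 0], [0, 0, -0.01, 0, 0], [0, 0, 0, 0, 0], [0, 0, 0, 0, 0], [0, 0, 0, 0, 0]],
])

```text
time: 2.1
tool_pos: [452.6, 63.5, 141.5]
tcp_rot: [179.9, 0.1, 158.5]
ft_force: [0.2, -0.6, 0.1]
finger_gap: 0.1
grip_force: 0.0
```

Run:
```python
from h import *
from bench import sense,optics,r
d=pickle.load(open("d.pkl","rb"))
print(ray(d["side"],235.5,170.5,62).round(1),ray(d["top"],207.8,204.3,62).round(1))
s=sense();print(s["time"],s["tool_pos"],s["tcp_rot"],s["finger_gap"],s["ft_force"])
c=optics.snapshot("side");p=proj(c,s["tool_pos"]);print(p,proj(c,np.array(s["tool_pos"])-[0,0,19]))
a=c["frame"][120:210,180:300];cv2.imwrite("pics/s2.png",cv2.resize(a,(720,540),interpolation=2))
```

```text
[453.8  67.6  62. ] [449.9  62.3  62. ]
2.1 [452.64307857  63.51216959 141.54251434] [1.79947426e+02 1.28621731e-01 1.58542878e+02] 0.07424766174090176 [ 0.22006171 -0.57684844  0.11504533]
(np.float64(235.14713293223494), np.float64(155.35735219704696)) (np.float64(235.2785623902757), np.float64(159.2584449404914))
```

View pics/s2.png

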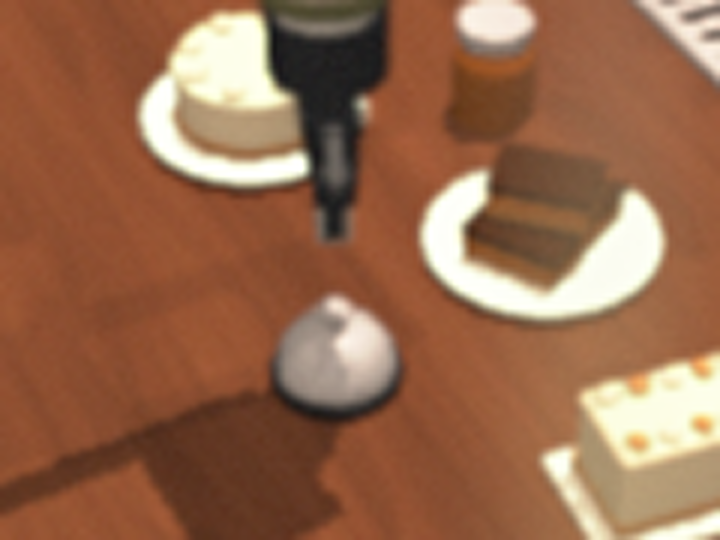

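The closed fingers, tips at about (333,238) in the crop, are straight above the knob at (337,303). I go down to just above it, then press in small steps.

>>> servo_tool([
  [[0, 0.001, -0.02, 0, 0], [0, 0, -0.02, 0, 0], [0, 0, -0.01, 0, 0], [0, 0, -0.004, 0, 0], [0, 0, 0, 0, 0], [0, 0, 0, 0, 0]],
])

```text
time: 2.75
tool_pos: [452.4, 64.4, 87.0]
tcp_rot: [180.0, 0.1, 158.5]
ft_force: [-0.2, -0.1, -0.5]
finger_gap: 0.3
grip_force: 0.0
```

>>> servo_tool([
  [[0, 0, -0.002, 0, 0], [0, 0, -0.002, 0, 0], [0, 0, -0.002, 0, 0], [0, 0, -0.001, 0, 0], [0, 0, 0, 0, 0], [0, 0, 0, 0, 0]],
])

```text
time: 3.35
tool_pos: [451.9, 64.3, 79.3]
tcp_rot: [180.0, 0.0, 158.5]
ft_force: [0.9, 0.8, 2.2]
finger_gap: -0.1
grip_force: 1.2
```

Contact is at about 2 N, so I press a little farther.

>>> servo_tool([
  [[0, 0, -0.001, 0, 0], [0, 0, -0.001, 0, 0], [0, 0, -0.001, 0, 0], [0, 0, 0, 0, 0], [0, 0, 0, 0, 0]],
])

```text
time: 3.85
tool_pos: [451.9, 64.4, 76.2]
tcp_rot: [180.0, 0.0, 158.5]
ft_force: [1.6, 0.3, 4.4]
finger_gap: -0.0
grip_force: 2.2
```

>>> servo_tool([
  [[0, 0, -0.001, 0, 0], [0, 0, 0, 0, 0], [0, 0, 0, 0, 0]],
])

```text
time: 4.15
tool_pos: [452.0, 64.4, 75.6]
tcp_rot: [180.0, 0.0, 158.5]
ft_force: [-1.5, -0.6, 9.1]
finger_gap: -0.3
grip_force: 4.9
```

The force jumped to 9 N, so the knob is fully down. I lift off and go to the loaf at (621,-128).

>>> servo_tool([
  [[0, 0, 0.005, 0, 0], [0, 0, 0.015, 0, 0], [0, 0, 0.03, 0, 0], [0, 0, 0.04, 0, 0], [0, 0, 0.03, 0, 0], [0.02, -0.02, 0.01, 0, 0], [0.03, -0.034, 0, 0, 0], [0.03, -0.034, 0, 0, 0], [0.03, -0.034, 0, 0, 0], [0.03, -0.034, 0, 0, 0]],
])

```text
time: 5.15
tool_pos: [591.9, -92.9, 203.9]
tcp_rot: [-180.0, -0.1, 158.5]
ft_force: [-0.4, 0.4, -1.0]
finger_gap: 0.1
grip_force: 0.0
```

>>> servo_tool([
  [[0.02, -0.025, 0, 0, 0], [0.009, -0.011, 0, 0, 0], [0, 0, -0.02, 0, 0], [0, 0, -0.03, 0, 0], [0, 0, -0.02, 0, 0], [0, 0, 0, 0, 0], [0, 0, 0, 0, 0]],
])

```text
time: 5.85
tool_pos: [619.9, -127.4, 134.4]
tcp_rot: [-180.0, -0.1, 158.5]
ft_force: [-0.0, -0.6, 0.0]
finger_gap: -0.1
grip_force: 0.0
```

Run:
```python
from h import *
from bench import sense,optics,r
s=sense();print(s["time"],s["tool_pos"])
d=pickle.load(open("d.pkl","rb"))
c=optics.snapshot("side");im=c["frame"].copy()
for p in(np.array(s["tool_pos"])-[0,0,19],[621,-128,75],[487,-344,112]):
    u,v=proj(c,p);print(u,v);cv2.circle(im,(round(u),round(v)),1,(0,0,255),-1)
cv2.imwrite("pics/s3.png",cv2.resize(im[130:280,190:350],(800,600*800//640*1) if 0 else (640,600),interpolation=2))
```

```text
5.85 [ 619.89264291 -127.3904911   134.37514571]
299.2707559418272 177.17775547127812
298.56341337978967 185.19748833943396
301.11198724909184 231.93668514610292
```

View pics/s3.png

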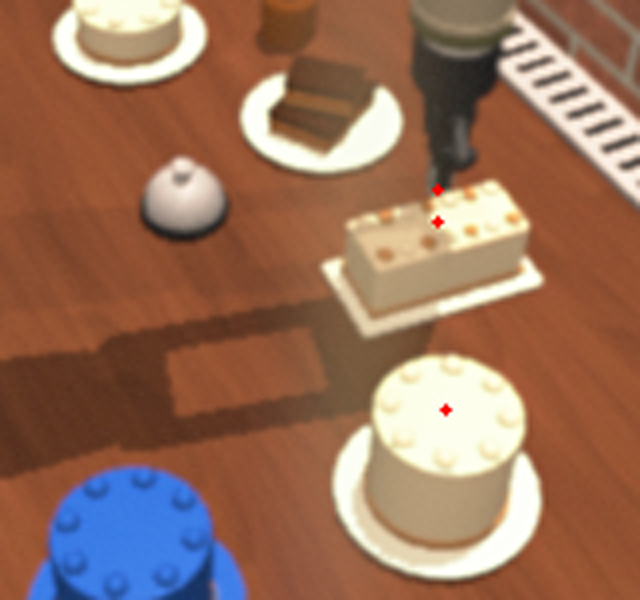

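The projected loaf-top point at (437,221) and tall-cake point at (446,410) both lie at the middles of their tops. The fingertips at (437,189) are above the loaf's middle. The bell stands in place with its knob up. I dwell for more than 2 s, then go to the tall cake.

>>> servo_tool([
  [[0, 0, 0, 0, 0], [0, 0, 0, 0, 0], [0, 0, 0, 0, 0], [0, 0, 0, 0, 0], [0, 0, 0, 0, 0], [0, 0, 0, 0, 0], [0, 0, 0, 0, 0], [0, 0, 0, 0, 0], [0, 0, 0, 0, 0], [0, 0, 0, 0, 0]],
])

```text
time: 6.9
tool_pos: [620.6, -127.7, 135.0]
tcp_rot: [-180.0, 0.0, 158.5]
ft_force: [-0.4, -1.1, -0.2]
finger_gap: -0.2
grip_force: 0.0
```

>>> servo_tool([
  [[0, 0, 0, 0, 0], [0, 0, 0, 0, 0], [0, 0, 0, 0, 0], [0, 0, 0, 0, 0], [0, 0, 0, 0, 0], [0, 0, 0, 0, 0], [0, 0, 0, 0, 0], [0, 0, 0, 0, 0], [0, 0, 0, 0, 0], [0, 0, 0, 0, 0]],
])

```text
time: 7.9
tool_pos: [620.7, -127.6, 135.0]
tcp_rot: [-180.0, 0.0, 158.5]
ft_force: [-0.2, -0.0, 0.7]
finger_gap: -0.2
grip_force: 0.0
```

>>> servo_tool([
  [[0, 0, 0.03, 0, 0], [0, 0, 0.04, 0, 0], [0, 0, 0.04, 0, 0], [-0.01, -0.016, 0, 0, 0], [-0.024, -0.04, 0, 0, 0], [-0.024, -0.04, 0, 0, 0], [-0.024, -0.04, 0, 0, 0], [-0.024, -0.04, 0, 0, 0], [-0.024, -0.03, 0, 0, 0], [-0.003, -0.01, 0, 0, 0]],
])

```text
time: 8.9
tool_pos: [484.7, -346.8, 244.7]
tcp_rot: [-179.9, -0.0, 158.3]
ft_force: [0.3, -0.5, -0.1]
finger_gap: 0.2
grip_force: 0.0
```

>>> servo_tool([
  [[0, 0, -0.02, 0, 0], [0, 0, -0.03, 0, 0], [0, 0, -0.02, 0, 0], [0, 0, 0, 0, 0], [0, 0, 0, 0, 0], [0, 0, 0, 0, 0], [0, 0, 0, 0, 0], [0, 0, 0, 0, 0], [0, 0, 0, 0, 0], [0, 0, 0, 0, 0]],
])

```text
time: 9.9
tool_pos: [487.7, -343.7, 175.3]
tcp_rot: [-180.0, 0.0, 158.5]
ft_force: [-0.6, -0.6, -0.5]
finger_gap: -0.2
grip_force: 0.0
```

>>> servo_tool([
  [[0, 0, 0, 0, 0], [0, 0, 0, 0, 0], [0, 0, 0, 0, 0], [0, 0, 0, 0, 0], [0, 0, 0, 0, 0], [0, 0, 0, 0, 0], [0, 0, 0, 0, 0], [0, 0, 0, 0, 0], [0, 0, 0, 0, 0], [0, 0, 0, 0, 0]],
])

```text
time: 10.9
tool_pos: [487.6, -343.6, 175.0]
tcp_rot: [-180.0, -0.0, 158.5]
ft_force: [0.0, -0.5, 0.2]
finger_gap: -0.1
grip_force: 0.0
```

>>> servo_tool([
  [[0, 0, 0, 0, 0], [0, 0, 0, 0, 0], [0, 0, 0, 0, 0], [0, 0, 0, 0, 0], [0, 0, 0, 0, 0], [0, 0, 0, 0, 0], [0, 0, 0, 0, 0], [0, 0, 0, 0, 0], [0, 0, 0, 0, 0], [0, 0, 0, 0, 0]],
])

```text
time: 11.9
tool_pos: [487.7, -343.6, 175.0]
tcp_rot: [-180.0, 0.0, 158.5]
ft_force: [0.3, -0.2, 0.3]
finger_gap: -0.2
grip_force: 0.0
```

Run:
```python
from bench import sense,optics,r
import cv2
s=sense();print(s["time"],s["tool_pos"])
cv2.imwrite("pics/s4.png",optics.snapshot("side")["frame"])
```

```text
11.9 [ 487.66074536 -343.64473943  175.02513812]
```

View pics/s4.png

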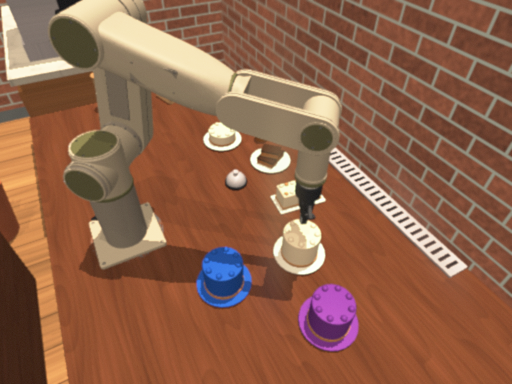

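The fingers hang above the tall cake, with tips at about (306,220). Everything stands where it was. I check the projection, then hand in.

Run:
```python
from h import *
from bench import r
d=pickle.load(open("d.pkl","rb"));u=proj(d["side"],[487.7,-343.6,156]);print(u)
if abs(u[0]-306)<6: print(r.hand_in())
```

```text
(np.float64(302.6664202608618), np.float64(222.66487979309247))
the job is handed in; nothing more can be done
None
```

The job is handed in, result not shown: I pressed the bell knob all the way down, pointed at the loaf cake for just over 2 s, then at the tall round cake for over 2 s, and ended there; the last picture showed nothing visibly moved.

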